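# Pop the slide warmer open by its push latch and load the slide box

## Task

Press the pad on the slide warmer's front latch gently, not above 12 N, until the lid lets go, and let the lid spring up fully by itself without ever touching it. Then take the slide box from the bench, set it gently into the warmer's well so that it sits fully home, let go and leave the lid up; leave the timer and the lens tissue packet where they are.

Things in the scene. Friction and masses are not known exactly. Their poses are not given: they have to be found in the camera images.
- warmer: Slide warmer, fixed to the bench: a low white case 140 (x) x 120 (y) x 45 mm high. Origin at the centre of its underside, z up; its front, with the latch, looks to its own -x; the lid's hinge runs along its rear top edge. Close by on its right (-y) a tall glass flask, about 170 mm wide at the foot, stands fixed at x = 0.565, y = -0.035 m: go round in front of it.
- lid (a joint): Opening angle of the lid, rad: 0 shut, 1.9 fully open, leaning back with its edge about 180 mm above the bench. Its hinge line lies 68 mm behind the case's centre and 47 mm above the bench. A spring throws it open in about half a second once the latch tooth lets go.
- latch: Steel rocker latch in front of the case; origin on its pivot, 84 mm in front of the case's centre, 28 mm above the bench. An arm rises from it with a tooth over the lid's lip; a lever 22 mm wide runs forward (-x) and carries the black round press pad, 26 mm across. Pad pressed down: sprung, about 3.3 N to start, the tooth lets go at about 6 N and 7 mm, hard stop at 9 mm (6.5 N).
- lever_pad (a point): Point on top of the latch lever under the press pad's centre, 42 mm in front of the pivot and 2 mm below it at rest; goes down with the lever. The pad stands above it on a threaded stem whose setting is not measured: the pad's flat top lies anywhere from 11 to 31 mm above this point (37 to 57 mm above the bench).
- well (a point): Centre of the floor of the well in the case's top deck, 10 mm in front of the case's centre and 35 mm above the bench; axes as the warmer's. The well is 85 mm along x, 39 mm along y and 10 mm deep, its mouth slightly chamfered, so that it takes the slide box with 1.5 mm to spare on each side. The deck round it is flat.
- slide_box: White slide box with a cream base, 82 (its x) x 36 (its y) x 27 mm high, about 80 g, lying on the bench. Origin at the centre of its underside. It may be laid in the well either way round.
- timer: Bystander: white lab timer, 58 x 58 x 19 mm, lying on the bench; origin at the centre of its underside.
- lens_tissue: Bystander: flat blue packet of lens tissue, 88 (x) x 62 (y) x 13 mm, lying on the bench; origin at the centre of its underside.
- lid_edge (a point): Middle of the lid's front edge: shut, 68 mm in front of the case's centre and 58 mm above the bench; it moves with the lid. The lid is grey with a dark window, 136 (x) x 116 (y) x 26 mm, hollow, must not be touched; shut, it reaches from 68 mm in front of to 68 mm behind the case's centre, top 73 mm above the bench. A lip on its front face is caught by the latch tooth.
Things that resemble listed ones, but are neither listed nor needed, are in the scene too. Of the things shaped like the slide_box, the white one is meant.

How it is judged:
On the way:
1. the latch has let go and the lid has sprung fully open (value of joint lid above 1.75 rad), for 0.2 s.
At the end, for the whole second after the job is handed in: The lid stands open (above 1.75 rad); the slide box lies at rest, upright and flat on the well's floor (within 2 mm of it in height, centred within 4 mm, tilted under 0.05 rad and turned under 0.08 rad from the well) (value of joint lid above 1.75 rad and horizontal distance between slide_box and well below 0.004 m and z of slide_box in the frame of well between -0.003 and 0.002 m and angle between slide_box's own z axis and vertical below 0.05 rad and angle between the x axis of slide_box and the x axis of warmer, either way round below 0.08 rad and linear speed of slide_box below 0.01 m/s); the robot touches nothing.
It fails at once if the latch is pressed with more than 12 N (contact force between any of the fingers, the arm and latch above 12 N).
It fails at once if the lid is touched by the robot (above 0.5 N) (contact force between any of the fingers, the arm and lid above 0.5 N).
It fails at once if the slide box is forced onto the warmer (above 30 N) (contact force between slide_box and warmer above 30 N).
It fails at once if the slide box is dropped or thrust into the well (faster than 0.5 m/s there) (horizontal distance between slide_box and well below 0.03 m and z of slide_box in the frame of well below 0.03 m and linear speed of slide_box above 0.5 m/s).
It fails at once if the timer or the lens tissue packet is moved more than 20 mm (distance of any of timer, lens_tissue from where it was at the start of the episode above 0.02 m).
It also fails if it takes over 64 s, if anything falls off the work surface, if the arm or the gripper's body presses on something with over 40 N, if the wrist force passes 120 N, or if a joint passes its speed limit or range.

## Robot

A 7-joint arm with a two-finger parallel gripper is mounted at the origin on the work surface; the furniture and walls round the work are solid. World frame = base frame: x ahead of the robot, y to its left, z up, the work surface at z = 0. Lengths are in m, angles in rad, forces in N, time in s.
With the tool pointing down it reaches from about 0.4 to 0.85 m from the base axis. Payload 4.4 kg.
Tool frame: the origin (TCP) lies at the very end of the fingers, on their centre line; the grasp point (between the pads) lies 19 mm behind it (r.hold_point_z is the distance from the TCP to the grasp point, in m); y points along the fingers, x is the direction in which the jaws open and shut, and the axes are right-handed (so a half turn about y gives the same grasp; the last joint's range is limited). The gripper opens to 94 mm and grips with 3 to 60 N. Pads are 16 mm wide; open, the fingers measure 119 mm over their backs; the gripper's body (75 mm by 177 mm) begins 78 mm behind the grasp point.
Start: joints at [-1.357, 0.628, 0.038, 1.517, -0.027, 0.996, -0.02], TCP at [0.179, 0.625, 0.205] pointing down, gripper open.
Joint ranges: [-3.06, 3.06], [-0.37, 2.12], [-1.25, 1.32], [0.18, 2.47], [-1.1, 4.24], [0.23, 1.98], [-2.94, 2.94]. Speed limits (rad/s): [2.57, 2.57, 3.14, 3.14, 3.14, 3.14, 3.14].

## Interface

Orientations are given as a unit quaternion [x, y, z, w].
In Python, from bench import r gives the robot as it stands. Calls block until the motion is done:
- r.reach(position, orientation): joint-space move of the TCP to a pose.
- r.line_to(position, speed=0.15, rotation=None, until_force=None): straight line of the TCP; rotation=None keeps the orientation; speed is the mean speed in m/s. With until_force (N) it stops when the force on the tool has changed by that much, and returns True; else False.
- r.move_j(angles): joint-space move.
- r.let_go() and r.grab(squeeze=None): open the fingers fully, or close them until they stop; squeeze is the grip in N (None keeps the last).
- r.wait(seconds).
- r.solve_ik(position, orientation): joint angles nearest the present ones, or None.
- r.get_obs(): the state.
- r.grab_frame(name): name is "scene" or "top" or "wrist"; returns (picture, depth): 384x512x3 uint8, blue, green, red; 384x512 float32, m along the optical axis (not along the pixel's ray), 0 where there is no reading.
- r.calibration(name): a dict with "fx", "fy", "cx", "cy" (pixels), "view" (4x4, takes a point from world to camera coordinates); the wrist camera has in their place "hand_eye" (4x4, takes a point from camera to tool coordinates, whose origin is the TCP and whose axes are the tool frame's). Camera axes: x right, y up, looking along -z (the intrinsics and any distortion apply to the point x, -y, -z); pixel columns grow to the right and rows downward; lengths in m; the calibration is good to about 2 mm. A picture is of the moment at which its call begins: read the wrist's pose just before it. calibration takes no time and is no camera call.
A pose or a line that the arm cannot do raises r.Unreachable and nothing moves.
- r.close_job(): hands the job in, once; it reports no verdict.
The state is a dict: "clock": time; "joint_pos": joint angles; "qd": joint speeds; "joint_efforts": joint torques, N m; "position": TCP position; "tcp_rot": TCP orientation; "ft_force": force on the tool from outside, world axes, zero at the start; "moment": the same for the moment, N m; "gripper_width": opening from 0.0 (shut) to 1.0 (fully open).
Only numpy, scipy, OpenCV 4.12 (cv2) and the standard library are available. Lean on these libraries where they do the work, as an engineer would, in place of code of your own. Each camera call takes 0.05 s, during which the arm holds its last target. There are 200 camera calls.

## Working session

There is one attempt and no reset: what is moved stays moved. The work goes in short steps, each a Python script; the robot and the scene stay as the last script left them, time stands still between calls to the robot, and variables do not carry over. Pictures are saved under pics/ and viewed, on a budget of 10 in all, crops included, one or two more only if the job needs it, and the job is handed in when it is done.

```bash
mkdir -p pics; ls
cat > h.py <<'E'
import numpy as np, cv2
from bench import r
from scipy.spatial.transform import Rotation as R
def world(name, depth, obs=None):
    "HxWx3 world points from depth"
    c=r.calibration(name); h,w=depth.shape
    u,v=np.meshgrid(np.arange(w),np.arange(h))
    d=depth
    p=np.stack([(u-c['cx'])/c['fx']*d, -(v-c['cy'])/c['fy']*d, -d, np.ones_like(d)],-1)
    if 'view' in c: T=np.linalg.inv(np.array(c['view']))
    else:
        T=np.eye(4); T[:3,:3]=R.from_quat(obs['tcp_rot']).as_matrix(); T[:3,3]=obs['position']
        T=T@np.array(c['hand_eye'])
    P=(p@T.T)[...,:3].copy(); P[depth<=0]=np.nan
    return P
E
python3 - <<'E'
from h import *
print(r.calibration('top'),r.calibration('wrist'),r.get_obs())
ims=[]
for n in('top','scene'):
    im,d=r.grab_frame(n); np.savez(''+n+'0.npz',im=im,d=d); ims.append(im)
cv2.imwrite('pics/top0.png',cv2.resize(ims[0],(800,600)))
cv2.imwrite('pics/scene0.png',cv2.resize(ims[1],(800,600)))
E
```

```text
pics
{'fx': 387.39932747817903, 'fy': 387.39932747817903, 'cx': 258.17431852182347, 'cy': 196.56657082730482, 'view': array([[-0.00491368, -0.99997208,  0.00562978,  0.07461477],
       [ 0.99077381, -0.00410583,  0.13546364, -0.47028897],
       [-0.13543675,  0.00624346,  0.99076632, -1.04893323],
       [ 0.        ,  0.        ,  0.        ,  1.        ]])} {'fx': 266.0344125154612, 'fy': 266.0344125154612, 'cx': 250.67486939614793, 'cy': 189.9709300855607, 'hand_eye': array([[ 9.99999975e-01, -1.45676016e-04, -1.67368051e-04,
         5.82331394e-05],
       [-1.18647543e-04,  2.86338039e-01, -9.58128652e-01,
        -1.78893960e-01],
       [ 1.87500204e-04,  9.58128648e-01,  2.86338015e-01,
         8.48265936e-02],
       [ 0.00000000e+00,  0.00000000e+00,  0.00000000e+00,
         1.00000000e+00]])} {'clock': 0.0, 'joint_pos': array([-1.35679777,  0.62930702,  0.03843473,  1.51837865, -0.02701959,
        0.99629485, -0.01999625]), 'qd': array([ 5.85312082e-04, -2.52853138e-05,  2.05051903e-03, -1.70911335e-03,
       -3.76421418e-04, -3.03265337e-05, -7.86195378e-04]), 'joint_efforts': array([ 8.93680317e-04, -5.49739087e+01,  1.14330176e+00, -1.86620110e+01,
       -5.24754985e-02,  2.38534226e-02,  1.24983371e-04]), 'position': array([0.17928171, 0.62408466, 0.20457593]), 'tcp_rot': array([ 0.56523519,  0.42486502, -0.42592054, -0.5644383 ]), 'ft_force': array([-0.41102051, -0.415532  ,  0.00356049]), 'moment': array([-0.03324596,  0.01344253, -0.01681304]), 'gripper_width': 0.9972922379858913}
```

View pics/top0.png

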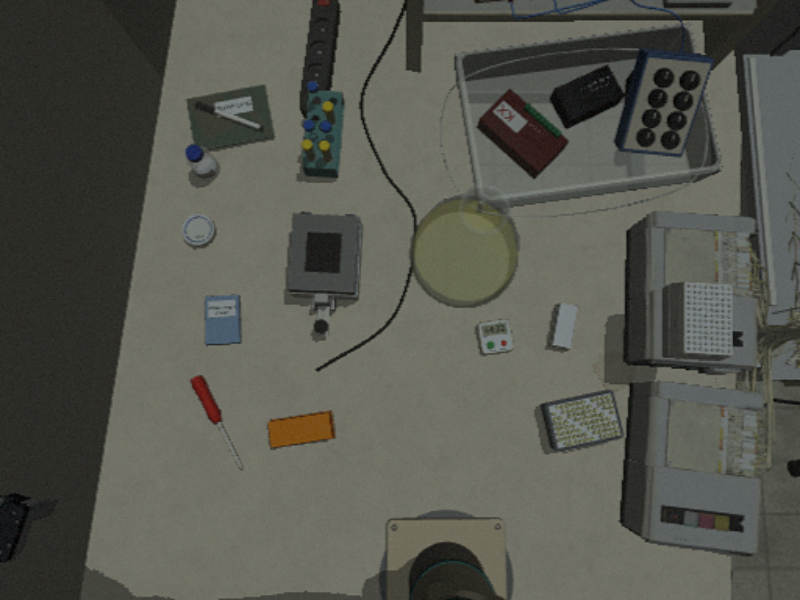

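View pics/scene0.png

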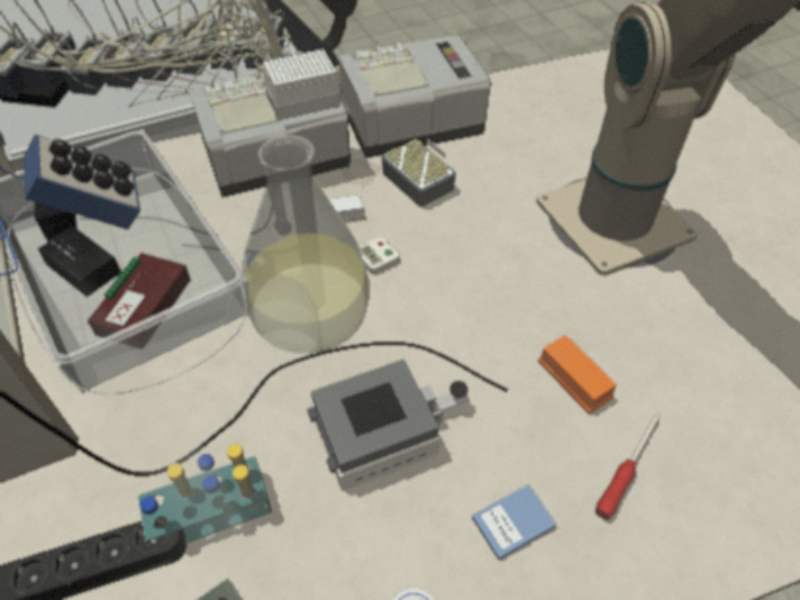

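Top view (up = +x, left = +y): the warmer is at (325,250), the pad at (321,325) and the white box at (563,327). The timer is at (494,337), the tissue packet at (222,320) and the orange decoy box at (300,430). Next I turn these into positions.

Run:
```python
from h import *
z=np.load('top0.npz'); im,d=z['im'],z['d']; P=world('top',d); s=.64
def box(x0,x1,y0,y1,zl,zh,nm,grey=None):
    sl=(slice(int(y0*s),int(y1*s)),slice(int(x0*s),int(x1*s)))
    q=P[sl].reshape(-1,3); c=im[sl].reshape(-1,3).mean(1)
    m=(q[:,2]>zl)&(q[:,2]<zh)
    if grey: m&=(c<grey)
    q=q[m]
    if len(q)<4: print(nm,len(q)); return
    rc=cv2.minAreaRect((q[:,:2]*1000).astype(np.float32))
    print(nm,len(q),'z',np.percentile(q[:,2],[5,50,95]).round(4),'rect mm',np.round(rc[0],1),np.round(rc[1],1),round(rc[2],2))
box(270,375,200,305,.065,.085,'lid')
box(305,340,312,340,.03,.07,'pad')
box(305,340,312,340,.03,.07,'pad dark',60)
box(540,590,295,360,.018,.04,'box')
box(470,520,310,362,.012,.03,'timer')
box(195,250,285,355,.008,.03,'tissue')
box(255,345,400,455,.018,.04,'orange')
sl=(slice(198,220),slice(194,218)); print((P[sl][...,2]*1000).round(0)); print(im[sl].mean(2).astype(int))
```

```text
lid 2125 z [0.0704 0.074  0.0771] rect mm [553.3 211.8] [116.2 155.3] 87.25
pad 70 z [0.0443 0.0474 0.0508] rect mm [436.3 217. ] [23.9 23.1] 45.32
pad dark 64 z [0.0443 0.0474 0.0509] rect mm [435.8 217.8] [23.2 21.3] 44.07
box 346 z [0.0221 0.0267 0.0302] rect mm [ 438.  -216.4] [34.  79.1] 77.43
timer 406 z [0.0128 0.016  0.02  ] rect mm [420.2 -92.9] [58.  57.9] 7.81
tissue 661 z [0.0091 0.0124 0.0154] rect mm [454.7 401.1] [90.8 62.8] 2.78
orange 645 z [0.0327 0.0367 0.0394] rect mm [258.3 252.5] [ 44.7 107.6] 8.38
[[ 2. -1.  1. -2.  1.  1. -3. 14. 15. 26. 26. 27. 24. 23. 28. 30. 24. -2.
  -0. 32. 20. -1.  1.  1.]
 [-1. -4. -4.  1. -2.  2. -1.  1.  1. 23. 26. 26. 26. 26. 25. 25. 26.  3.
   2. -0.  5. -0. -2.  0.]
 [ 0. -1. -2. -0.  4.  1.  0.  2.  3. 25. 29. 26. 26. 23. 29. 23. 26. -1.
   2.  4.  3.  1. -1.  1.]
 [ 1.  2.  1. -2. -4.  4. -0. -1. -0. 23. 24. 23. 24. 28. 28. 25. 26. -0.
  -2.  2. -2.  1. -3. -1.]
 [ 3.  1. -1. -2. -0. -0. -2.  1.  1. 29. 27. 27. 25. 27. 28. 23. 26.  2.
   1.  3. -1. -2. -1.  0.]
 [ 1. -1. -1. -2. -1. -1. -0. -3. -2. 29. 24. 27. 27. 23. 26. 28. 24.
[... 3171 characters left out ...]
09 109 110 103  68  68  70  67  73  57  39  44  54  95 114  87 110
  110 111 108 111 109 113]
 [108 109 112 111  99  67  65  67  63  62  57  67  72  75 106 113  95 106
  107 110 110 110 108 113]
 [108 110 110 108 111  99  70  73  71  68  69  69  76  71  88 113 109 109
  110 113 109 112 111 107]
 [111 107 112 110 112 102  65  68  68  74  74  67  69  68  84 116 109 113
  113 109 105 111 109 111]
 [109 113 109 108 108  97  65  69  68  70  67  68  68  66  83 112 113 112
  110 111 107 107 111 112]
 [110 111 112 108 114 110 114 103  62  85 110 114 111 111 113 113 115 111
  112 110 109 110 105 111]
 [108 110 110 109 109 111 115 111 110 113 112 113 109 108 109 107 108 110
  111 107 112 108 112 109]]
```

```bash
cat >> h.py <<'E'
def down(yaw, flip=False):
    "tool y down, jaw axis at yaw+90deg; tool z (camera) toward -x unless flip"
    a=yaw+(np.pi if flip else 0); x=np.array([-np.sin(a),np.cos(a),0]); y=np.array([0,0,-1.])
    return R.from_matrix(np.column_stack([x,y,np.cross(x,y)])).as_quat()
def st(t=''):
    o=r.get_obs(); print(t,'t',round(o['clock'],2),'p',o['position'].round(4),'F',o['ft_force'].round(2),'g',round(o['gripper_width'],3)); return o
E
python3 - <<'E'
from h import *
z=np.load('top0.npz'); P=world('top',z['d']).reshape(-1,3)
for lo,hi in((.02,.05),(.05,.1),(.1,.4)):
    m=(P[:,2]>lo)&(P[:,2]<hi)&(P[:,0]>.3)&(P[:,0]<.56)&(P[:,1]<-.255)
    print(lo,P[m].shape, P[m][:,1].max() if m.any() else None, P[m][:,2].max() if m.any() else None)
print(R.from_quat(r.get_obs()['tcp_rot']).as_matrix().round(2))
for f in(0,1):
  for nm,p,yw in(('pad',[.436,.217,.1],-.048),('box',[.438,-.216,.02],-.22),('via',[.405,-.035,.15],-.1),('well',[.552,.2115,.05],-.048)):
    q=r.solve_ik(p,down(yw,f)); print(f,nm,None if q is None else np.round(q,2))
E
```

```text
0.02 (1650, 3) -0.25511943889341704 0.04999896338270071
0.05 (1765, 3) -0.2653993279903538 0.09998195096966045
0.1 (6524, 3) -0.3198646232059482 0.20695816121904242
[[ 0.28 -0.   -0.96]
 [ 0.96 -0.    0.28]
 [-0.   -1.   -0.  ]]
0 pad [-0.5   0.56 -0.02  2.06  0.02  0.51  0.98]
0 box [ 0.54  0.72 -0.2   2.1   0.39  0.35  1.37]
0 via [-0.1   0.39  0.15  2.22 -0.11  0.54  1.61]
0 well [-0.39  0.75 -0.04  1.81  0.05  0.58  1.06]
1 pad [-0.94  0.65  0.64  2.08 -0.67  0.62 -1.45]
1 box [ 0.18  0.75  0.33  2.11 -0.63  0.38 -0.77]
1 via [-0.53  0.49  0.77  2.23 -0.59  0.63 -0.99]
1 well [-0.8   0.85  0.64  1.82 -0.75  0.73 -1.35]
```

Run:
```python
from h import *
q=down(-.048)
r.grab(10)
r.reach([.436,.217,.12],q); st('above')
r.line_to([.436,.217,.062],speed=.08); r.wait(.3); o=st('near')
hit=r.line_to([.436,.217,.034],speed=.01,until_force=2.0); o=st('contact %s'%hit)
```

```text
above t 3.3 p [0.4361 0.2183 0.1202] F [ 0.47  0.7  -0.62] g 0.009
near t 4.47 p [0.4362 0.2171 0.0624] F [ 0.27 -0.53  0.19] g 0.006
contact True t 5.99 p [0.4357 0.217  0.0474] F [-1.06  0.07  3.12] g 0.006
```

Run:
```python
from h import *
hit=r.line_to([.436,.217,.0394],speed=.006,until_force=4.2); o=st('pressed %s'%hit)
r.wait(.2); st()
im,d=r.grab_frame('top'); P=world('top',d)
q=P[125:190,185:230].reshape(-1,3); print(np.nanmax(q[:,2]), np.nanmedian(q[:,2]))
```

```text
pressed True t 6.63 p [0.4345 0.217  0.0445] F [0.41 0.3  5.17] g 0.005
 t 6.83 p [0.4345 0.2171 0.0446] F [-1.8  -0.21  4.71] g 0.003
0.707243132991463 0.07391521892911601
```

Run:
```python
from h import *
def lidz():
    im,d=r.grab_frame('top'); P=world('top',d)
    q=P[150:188,190:226].reshape(-1,3); return np.nanmedian(q[:,2])
for z in(.0428,.0415,.0405,.0398,.0392):
    hit=r.line_to([.436,.217,z],speed=.006,until_force=4.5); r.wait(.15); o=st('%s %s'%(z,hit)); l=lidz(); print(l)
    if abs(l-.074)>.006 or o['ft_force'][2]>8: break
```

```text
0.0428 True t 7.39 p [0.434  0.217  0.0431] F [-1.04 -0.1   4.99] g 0.005
0.07549612049478882
0.0415 True t 7.96 p [0.4335 0.2171 0.042 ] F [ 0.01 -0.24  5.69] g 0.005
0.04441428238606715
```

Deck depth shows under where the lid was, so it let go. I back off and look at the well from close up.

Run:
```python
from h import *
r.line_to([.434,.217,.10],speed=.1)
r.let_go()
r.line_to([.43,.215,.20],speed=.2)
r.line_to([.50,.212,.20],speed=.2); r.wait(.3)
o=st(); im,d=r.grab_frame('wrist'); np.savez('well.npz',im=im,d=d,p=o['position'],q=o['tcp_rot'])
it,dt=r.grab_frame('top'); np.savez('top1.npz',im=it,d=dt); P=world('top',dt)
print('max z lid region',np.nanmax(P[90:140,185:230][...,2]))
cv2.imwrite('pics/w1.png',cv2.convertScaleAbs(im,alpha=1.6))
```

```text
t 11.64 p [0.4991 0.2122 0.2001] F [-0.16 -0.31  0.73] g 1.002
max z lid region 0.686807741533277
```

View pics/w1.png

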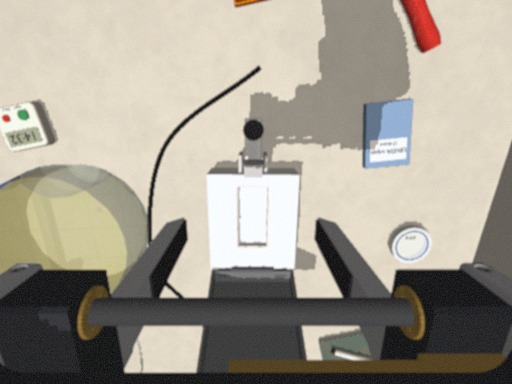

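Lid stands up behind the case; the well is clear at (253,215), with the latch towards the top at (254,130). Next I fit the well and look at the box the same way.

```bash
cat >> h.py <<'E'
def rect(q,nm):
    rc=cv2.minAreaRect((q[:,:2]*1000).astype(np.float32)); print(nm,len(q),'z',np.median(q[:,2]).round(4),np.round(rc[0],1),np.round(rc[1],1),round(rc[2],2)); return rc
def onplane(name,uv,z,obs):
    "world points of pixels uv (Nx2) on the plane z"
    c=r.calibration(name); T=np.eye(4); T[:3,:3]=R.from_quat(obs['tcp_rot']).as_matrix(); T[:3,3]=obs['position']; T=T@np.array(c['hand_eye'])
    uv=np.atleast_2d(uv).astype(float)
    k=np.column_stack([(uv[:,0]-c['cx'])/c['fx'],-(uv[:,1]-c['cy'])/c['fy'],-np.ones(len(uv))])@T[:3,:3].T
    return T[:3,3]+k*((z-T[2,3])/k[:,2])[:,None]
E
python3 - <<'E'
from h import *
z=np.load('well.npz'); o=dict(position=z['p'],tcp_rot=z['q']); P=world('wrist',z['d'],o); im=z['im']
S=(slice(160,268),slice(200,306)); 
q=P[S].reshape(-1,3); print('deck z',np.nanmedian(q[(q[:,2]>.041)&(q[:,2]<.05)][:,2]))
rect(q[(q[:,2]>.0405)&(q[:,2]<.052)],'deck')
S=(slice(180,250),slice(230,275)); q=P[S].reshape(-1,3); rect(q[(q[:,2]>.028)&(q[:,2]<.0395)],'well')
g=im.mean(2).astype(int)
print('row215 cols200-306',g[215,200:306]); print('col253 rows 165-270',g[165:270,253]); print('z col253',(P[165:270,253,2]*1000).round(0))
print('box view move'); yw=-.22
# box pre-look: same relative pose (tool 53 mm in front along box x, 155 above 45 -> z .182 for top at 27)
r.line_to([.41,.20,.22],speed=.3); r.line_to([.40,-.05,.22],speed=.3)
c=np.array([.438,-.2164]); p=c-.053*np.array([np.cos(yw),np.sin(yw)])
E
```

```text
deck z 0.04465784876089571
deck 6659 z 0.0447 [551.6 212. ] [120.2 154. ] 87.13
well 1620 z 0.0347 [552.4 211.8] [39.2 83.5] 87.25
row215 cols200-306 [133 134 135 133 134 132 133 137 147 157 158 157 159 156 159 157 158 158
 157 158 156 159 158 157 158 155 158 158 158 159 158 157 156 158 159 157
 153 137 118 116 137 150 159 159 158 157 157 158 158 159 157 156 158 158
 160 157 158 157 159 159 158 158 158 158 157 153 143 143 150 155 157 159
 157 159 157 159 158 160 157 157 159 158 157 157 158 157 159 157 161 158
 158 158 157 158 159 158 149 125  96  97 121 132 135 136 135 134]
col253 rows 165-270 [ 74  97 118 129 133 134 133 133 133 132 134 138 148 155 159 157 159 158
 157 157 156 154 156 158 156 158 158 157 159 159 157 158 160 157 158 158
 159 158 158 158 158 157 158 159 158 158 159 158 158 157 158 158 158 159
 157 158 159 158 157 157 158 157 158 157 157 159 158 159 158 158 159 159
 159 159 160 156 142 118  88  77 104 135 149 155 158 156 157 159 158 157
 157 158 158 158 158 159 159 157 158 159 150 122  72  44  54]
z col253 [64. 63. 64. 65. 63. 65. 64. 64. 63. 64. 64. 64. 45. 46. 44. 46. 45. 46.
 44. 44. 44. 41. 35. 34. 35. 35. 34. 34. 34. 35. 35. 34. 34. 33. 35. 33.
 34. 36. 34. 35. 34. 34. 34. 35. 36. 35. 35. 34. 34. 34. 34. 33. 35. 35.
 34. 34. 35. 35. 36. 35. 35. 34. 34. 34. 34. 34. 35. 34. 35. 35. 36. 34.
 35. 33. 35. 33. 35. 35. 37. 40. 44. 43. 45. 45. 45. 44. 46. 44. 44. 44.
 44. 45. 45. 45. 44. 45. 45. 44. 46. 44. 45. 47. 49. 50. 51.]
box view move
```

Run:
```python
from h import *
yw=-.22; c=np.array([.438,-.2164]); p=c-.035*np.array([np.cos(yw),np.sin(yw)])
st(); r.reach([.41,-.17,.19],down(yw)); r.line_to([*p,.182],speed=.15); r.wait(.3)
o=st(); im,d=r.grab_frame('wrist'); P=world('wrist',d,o)
m=(P[...,2]>.019)&(P[...,2]<.035)&(np.hypot(P[...,0]-c[0],P[...,1]-c[1])<.06)
rect(P[m],'box top'); v,u=np.nonzero(m); print(u.min(),u.max(),v.min(),v.max())
m2=(im.min(2)>100)&m
rect(P[m2],'bright'); 
uv=np.column_stack(np.nonzero(m)[::-1]); rect(onplane('wrist',uv,.027,o),'plane')
cv2.imwrite('pics/b1.png',cv2.convertScaleAbs(im,alpha=1.4))
```

```text
t 13.18 p [ 0.4004 -0.0491  0.2198] F [0.31 0.72 0.85] g 1.0
 t 14.47 p [ 0.4041 -0.2079  0.1821] F [ 0.78  0.38 -0.32] g 0.999
box top 1384 z 0.0267 [ 436.8 -217. ] [31.9 78.5] 77.97
237 261 174 230
bright 1336 z 0.0268 [ 437.1 -217.1] [31.8 77.8] 78.15
plane 1384 z 0.027 [ 435.9 -216.9] [31.7 79.1] 78.13
```

View pics/b1.png

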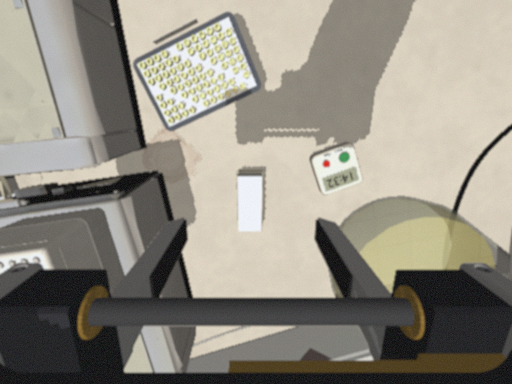

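The box is at (250,202), lying straight in the view. The machine edge on the left, near (165–190, 180–300), comes close, so I check its clearance before descending.

Run:
```python
from h import *
o=r.get_obs(); im,d=r.grab_frame('wrist'); Pw=world('wrist',d,o)[:260].reshape(-1,3)
Pt=world('top',np.load('top0.npz')['d']).reshape(-1,3)
for nm,P in(('w',Pw),('t',Pt)):
  for x in np.arange(.36,.54,.02):
    m=(P[:,0]>x)&(P[:,0]<x+.02)&(P[:,1]<-.25)
    print(nm,round(x,2),[ (round(float(np.percentile(P[m&(P[:,2]>a)&(P[:,2]<b)][:,1],99)),3) if (m&(P[:,2]>a)&(P[:,2]<b)).sum()>5 else None) for a,b in((.02,.06),(.06,.1),(.1,.15),(.15,.3))])
```

```text
w 0.36 [-0.322, -0.322, -0.322, -0.339]
w 0.38 [-0.322, -0.322, -0.321, -0.252]
w 0.4 [-0.324, -0.324, -0.323, -0.255]
w 0.42 [-0.325, -0.325, -0.325, None]
w 0.44 [None, None, None, None]
w 0.46 [None, None, None, None]
w 0.48 [-0.333, None, None, None]
w 0.5 [None, None, None, None]
w 0.52 [None, None, None, None]
w 0.54 [None, None, None, None]
t 0.36 [-0.322, -0.322, -0.321, -0.339]
t 0.38 [-0.322, -0.322, -0.321, -0.339]
t 0.4 [-0.324, -0.323, -0.323, -0.341]
t 0.42 [-0.325, -0.325, -0.325, -0.342]
t 0.44 [-0.326, -0.325, -0.326, -0.343]
t 0.46 [-0.328, -0.327, -0.328, -0.345]
t 0.48 [-0.329, -0.328, -0.328, -0.346]
t 0.5 [-0.331, -0.33, -0.331, None]
t 0.52 [-0.332, -0.331, -0.333, None]
t 0.54 [-0.334, -0.333, -0.334, None]
```

Run:
```python
from h import *
yw=-.2086
r.reach([.437,-.217,.12],down(yw)); o=st()
r.line_to([.437,-.217,.0145],speed=.08); st('down')
r.grab(15); st('grab')
r.line_to([.437,-.217,.14],speed=.1); r.wait(.3); o=st('lift')
im,d=r.grab_frame('wrist'); np.savez('hand.npz',im=im,d=d,p=o['position'],q=o['tcp_rot']); P=world('wrist',d,o)
T=R.from_quat(o['tcp_rot']).as_matrix(); L=(P-o['position'])@T   # tool coords
m=(np.abs(L[...,0])<.03)&(L[...,1]<-.005)&(L[...,1]>-.03)&(np.abs(L[...,2])<.06)
m[296:]=False
q=L[m]; print(len(q)); print('x',np.percentile(q[:,0],[1,50,99]).round(4),'y',np.percentile(q[:,1],[1,50,99]).round(4),'z',np.percentile(q[:,2],[1,50,99]).round(4))
b=m&(im.min(2)>90); q=L[b]; rect(q[:,[2,0,1]],'bright tool (z,x)')
cv2.imwrite('pics/h1.png',cv2.convertScaleAbs(im[150:330,150:350].repeat(3,0).repeat(3,1),alpha=1.4))
```

```text
t 14.95 p [ 0.4358 -0.2166  0.1195] F [ 0.2  -0.82 -0.43] g 0.998
down t 16.42 p [ 0.4373 -0.2171  0.0149] F [-0.14  0.05 -1.45] g 0.999
grab t 17.34 p [ 0.437  -0.217   0.0145] F [ 0.93 -0.14  0.1 ] g 0.387
lift t 19.05 p [ 0.4368 -0.217   0.1397] F [ 0.33  0.11 -1.62] g 0.382
5689
x [-0.0273  0.0004  0.0272] y [-0.0287 -0.0124 -0.0064] z [-0.0376  0.0082  0.0389]
bright tool (z,x) 4815 z -0.0124 [-0.1  0. ] [59.8 77.9] 89.82
```

View pics/h1.png

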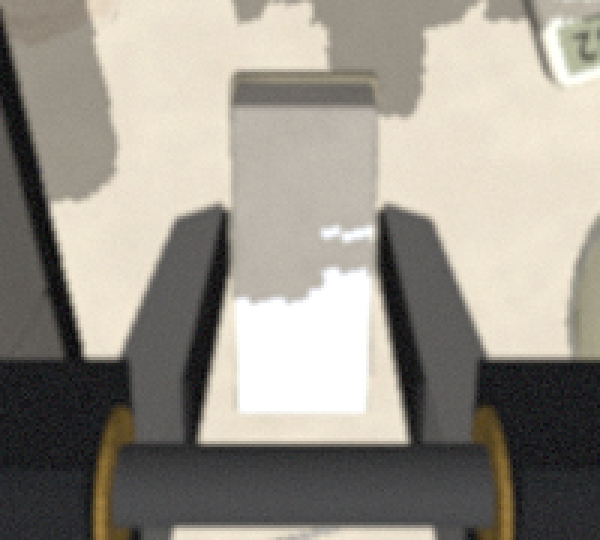

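Run:
```python
from h import *
z=np.load('hand.npz'); o=dict(position=z['p'],tcp_rot=z['q']); T=R.from_quat(z['q']).as_matrix()
g=z['im'].mean(2).astype(int)
print(g[170:190,245],g[280:294,245], g[200,222:282])
W=onplane('wrist',[[251,184.7],[251,287],[227.5,200],[275,200]],z['p'][2]+.0125,o)
print(((W-z['p'])@T*1000).round(1))
```

```text
[163 162 155 129  92  91  99  93  79  76  74  74  76  75  83 103 119 124
 128 129] [186 186 188 185 187 188 184 173 160 160 158 157 159 159] [160 162 162 157 140 123 122 127 128 128 129 128 128 128 127 129 127 127
 128 128 128 131 128 129 130 130 130 131 131 132 132 133 131 131 132 130
 131 131 132 131 131 131 132 132 132 132 130 132 133 131 131 130 123 127
 147 158 160 159 160 161]
[[  0.4 -12.5  38.7]
 [  0.4 -12.5 -39.1]
 [-15.1 -12.5  28.2]
 [ 16.2 -12.5  28.2]]
```

Run:
```python
from h import *
q=down(-.049)
r.line_to([.405,-.10,.16],speed=.2,rotation=down(-.13))
r.line_to([.405,.08,.16],speed=.2,rotation=q)
r.line_to([.45,.2116,.16],speed=.2)
r.line_to([.5524,.2116,.12],speed=.15)
r.line_to([.5524,.2116,.065],speed=.06); r.wait(.4); o=st('above well')
e=np.array([.5524,.2116])-o['position'][:2]; print(e, R.from_quat(o['tcp_rot']).as_matrix().round(4)[:,0])
hit=r.line_to([.5524,.2116,.0492],speed=.015,until_force=5); st('in %s'%hit)
```

```text
above well t 24.11 p [0.5525 0.2116 0.0652] F [-0.08  0.65 -0.41] g 0.383
[-8.69801635e-05 -3.99165581e-05] [4.890e-02 9.988e-01 1.000e-04]
in True t 24.74 p [0.5514 0.2114 0.0564] F [ 0.29 -0.04  1.85] g 0.383
```

Run:
```python
from h import *
r.wait(.3); st()
for k in range(4):
    hit=r.line_to([.5524,.2116,.0495],speed=.012,until_force=7); o=st('%s'%hit)
    if not hit or o['position'][2]<.0503: break
```

```text
t 25.04 p [0.5514 0.2114 0.0564] F [1.3  0.48 1.65] g 0.38
True t 25.41 p [0.5506 0.2115 0.0536] F [-0.39  0.11  5.04] g 0.379
True t 25.62 p [0.5506 0.2114 0.0536] F [-0.86 -0.36  5.52] g 0.381
True t 25.82 p [0.5506 0.2114 0.0536] F [-1.48  0.21  5.43] g 0.384
True t 26.03 p [0.5506 0.2114 0.0536] F [-1.15  0.98  5.22] g 0.383
```

Run:
```python
from h import *
o=st(); im,d=r.grab_frame('wrist'); P=world('wrist',d,o); np.savez('ins.npz',im=im,d=d,p=o['position'],q=o['tcp_rot'])
print((P[150:296:3,251]*1000).round(0)[:,[0,2]].T)
print((P[200,205:300:2]*1000).round(0)[:,[1,2]].T)
cv2.imwrite('pics/i1.png',cv2.convertScaleAbs(im[130:330,150:350].repeat(3,0).repeat(3,1),alpha=1.2))
```

```text
t 26.03 p [0.5506 0.2114 0.0536] F [-1.15  0.98  5.22] g 0.383
[[490. 495. 497. 499. 501. 503. 505. 508. 512. 513. 512. 512. 514. 516.
  518. 521. 523. 524. 526. 529. 530. 533. 535. 537. 539. 541. 543. 545.
  547. 550. 551. 553. 556. 558. 560. 562. 564. 567. 569. 572. 574. 576.
  578. 580. 583. 584. 587. 609. 612.]
 [ 65.  43.  44.  43.  45.  45.  45.  44.  35.  43.  55.  62.  62.  62.
   62.  62.  62.  64.  64.  63.  64.  64.  65.  65.  65.  66.  66.  66.
   66.  66.  67.  67.  67.  68.  67.  68.  68.  68.  69.  68.  69.  69.
   69.  71.  69.  71.  71.  45.  45.]]
[[179. 180. 182. 183. 185. 186. 188. 189. 191. 192. 193. 197. 199. 200.
  201. 203. 204. 205. 207. 208. 209. 211. 212. 213. 215. 216. 217. 219.
  220. 221. 223. 224. 225. 227. 228. 232. 233. 234. 235. 237. 238. 240.
  241. 243. 244. 246. 247. 249.]
 [ 45.  44.  45.  44.  44.  43.  45.  44.  45.  45.  43.  64.  64.  63.
   63.  63.  63.  63.  62.  64.  63.  64.  64.  64.  64.  64.  64.  63.
   64.  62.  63.  63.  64.  63.  63.  34.  41.  44.  45.  44.  46.  45.
   45.  44.  44.  46.  45.  45.]]
```

View pics/i1.png

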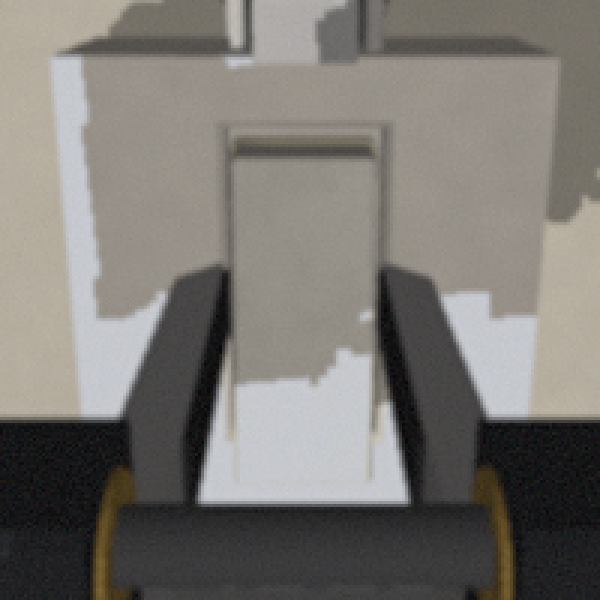

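The box is tilted: its top reads z 62 mm at the front and 71 mm at the rear. The front end is on the floor with all the slack ahead of it (crop 300,135), and the rear end is on the rear rim. I'll shift about 2 mm in -x and lower again.

```bash
cat >> h.py <<'E'
def tilt(o,x0=.518,x1=.58):
    im,d=r.grab_frame('wrist'); P=world('wrist',d,o)[150:292,244:258].reshape(-1,3)
    P=P[(P[:,0]>x0)&(P[:,0]<x1)&(P[:,2]>.05)&(P[:,2]<.09)]
    k=np.polyfit(P[:,0]-.552,P[:,2],1); print('tilt',k.round(4),'expect top .062'); return k
E
python3 - <<'E'
from h import *
r.line_to([.5500,.2115,.0550],speed=.02); r.wait(.2); st()
r.line_to([.5482,.2115,.0545],speed=.02); r.wait(.2); o=st(); tilt(o)
for z in(.0525,.051,.0495):
    hit=r.line_to([.5484,.2115,z],speed=.012,until_force=6); o=st('%s'%hit); k=tilt(o)
    if hit: break
E
```

```text
t 26.53 p [0.5497 0.2114 0.0547] F [-0.47 -0.05 -0.33] g 0.382
 t 26.98 p [0.5482 0.2115 0.0545] F [-1.27 -0.04 -0.65] g 0.38
tilt [0.1179 0.0679] expect top .062
False t 27.35 p [0.5489 0.2116 0.0528] F [-0.33 -0.83  1.62] g 0.384
tilt [0.1017 0.0661] expect top .062
False t 27.68 p [0.5496 0.2116 0.0514] F [ 3.24 -0.03  4.11] g 0.379
tilt [0.0697 0.0647] expect top .062
False t 28.0 p [0.5497 0.2116 0.0499] F [4.62 0.04 4.85] g 0.381
tilt [0.0345 0.0632] expect top .062
```

Run:
```python
from h import *
r.line_to([.5498,.2116,.0490],speed=.012,until_force=6); r.wait(.2); o=st(); tilt(o)
r.let_go(); r.wait(.3); o=st('open'); tilt(o)
```

```text
t 28.52 p [0.5499 0.2116 0.049 ] F [ 3.   -0.45  4.76] g 0.38
tilt [0.0118 0.0623] expect top .062
open t 29.88 p [0.5498 0.2116 0.049 ] F [-0.66  0.1   0.44] g 0.997
tilt [0.002  0.0619] expect top .062
```

Level and home at 61.9 mm. I retreat straight up, then forward, and check.

Run:
```python
from h import *
r.line_to([.5498,.2116,.15],speed=.1)
r.line_to([.47,.2116,.20],speed=.2); r.wait(.3)
o=st(); im,d=r.grab_frame('wrist'); P=world('wrist',d,o); q=P[130:268].reshape(-1,3)
m=(q[:,2]>.055)&(q[:,2]<.07)&(np.abs(q[:,0]-.552)<.05)&(np.abs(q[:,1]-.2116)<.03); b=q[m]
rect(b,'box'); A=np.c_[b[:,:2]-b[:,:2].mean(0),np.ones(len(b))]; print('plane',np.linalg.lstsq(A,b[:,2],rcond=None)[0].round(4))
m=(q[:,2]>.0405)&(q[:,2]<.052)&(np.abs(q[:,0]-.552)<.09)&(np.abs(q[:,1]-.2116)<.07); rect(q[m],'deck')
it,dt=r.grab_frame('top'); Q=world('top',dt); c=it
for nm,(x,y),h in(('timer',(.4202,-.0929),(.012,.03)),('tissue',(.4547,.4011),(.008,.03))):
    m=(Q[...,2]>h[0])&(Q[...,2]<h[1])&(np.hypot(Q[...,0]-x,Q[...,1]-y)<.065); rect(Q[m],nm)
s,_=r.grab_frame('scene')
cv2.imwrite('pics/end.png',np.hstack([cv2.convertScaleAbs(im,alpha=1.4)[100:380,130:400],cv2.resize(s,None,fx=1,fy=1)[104:384]]))
```

```text
t 32.02 p [0.4704 0.2113 0.1993] F [-0.41  0.1   0.1 ] g 1.001
box 1369 z 0.0619 [549.8 212. ] [32.1 78.4] 86.81
plane [ 0.0097 -0.0019  0.0618]
deck 4874 z 0.0446 [537.4 212.6] [120.3 125.3] 87.37
timer 408 z 0.0161 [419.9 -93.2] [57.8 58.3] 8.6
tissue 66 z 0.0115 [451.3 427.7] [86.6  8.1] 4.51
```

View pics/end.png

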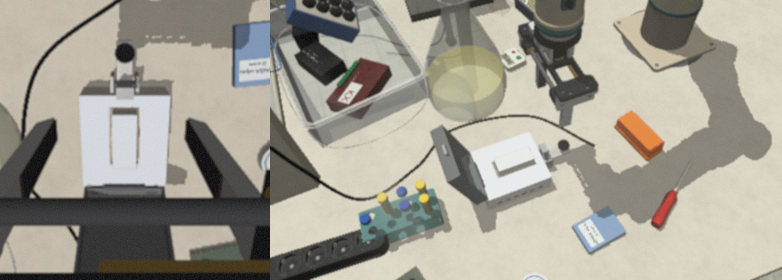

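The scene picture shows the lid leaning back open at (455,170), the box in the well at (515,160) and the tissue packet at (598,230), with the robot clear.

```bash
python3 -c "
from h import *
r.close_job()"
```

```text
the job is handed in; nothing more can be done
```

I pressed the latch and the lid sprang up by itself. The slide box is now in the well and released, the lid is up, and I've handed the job in (at about 32 s). No verdict was reported.

- **Latch:** The highest wrist force I read while pressing was 5.7 N. The lid let go about 5.4 mm below first contact, and the arm was well in front of it. I saw the lid fully up in the pictures but did not measure its angle.
- **Box:** The first insertion caught the well's rear rim and tilted the box about 0.11 rad, at about 5 N. I moved it roughly 2 mm forward, lowered it until it levelled and then let go.
- **Last checks on the box:**
  - Its top is at 61.9 mm, against 62 mm expected.
  - Tilt is about 0.01 rad.
  - It is turned about 0.01 rad from the well.
- **Disagreement:** The box centre read 2.6 mm in front of my earlier estimate of the well centre, though the fit allows only 1.5 mm. I think the well estimate was a little too far back, because the box sat down flat.
- **Bystanders:** The timer moved less than 1 mm, which is within measurement error. The arm hid most of the tissue packet from the top camera, so that reading was no use. The other camera showed it apparently where it was.

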